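Roll the long sleeve to the bore viewer's mark

ROBOT

A 6-joint arm with a two-finger parallel gripper is mounted at the origin on a cart in front of the work surface, level with it; the furniture and walls round the work are solid. World frame = base frame: x ahead of the robot, y to its left, z up, the work surface at z = 0. Lengths are in m, angles in rad, forces in N, time in s.
With the tool pointing down it reaches from about 0.325 to 0.775 m from the base axis. Payload 5.5 kg.
Tool frame: the origin (TCP) lies at the very end of the fingers, on their centre line; the grasp point (between the pads) lies 19 mm behind it; z points along the fingers, y is the direction in which the jaws open and shut (so a half turn about z gives the same grasp; the last joint's range is limited). The gripper opens to 85 mm and grips with 20 to 120 N. Pads are 22 mm wide; open, the fingers measure 114 mm over their backs; the gripper's body (76 mm by 85 mm) begins 54 mm behind the grasp point. The pads swing forward as they close: fully open they stand 13 mm farther back than shut.
Start: joints at [1.129, 0.091, 1.231, -0, 1.82, -0.057], TCP at [0.225, 0.556, 0.231] pointing down, gripper open.
Joint ranges: [-2.87, 2.87], [-0.86, 2.18], [0.17, 2.46], [-1.51, 4.65], [0.06, 2.69], [-2.65, 2.65]. Speed limits (rad/s): [2.57, 2.57, 3.01, 3.14, 3.14, 3.14].

INTERFACE

Orientations are given as a 3x3 rotation matrix whose columns are the frame's x, y, z axes.
In Python, from cell import get_state, get_image, camera_params, sign_off, regions_of, pinpoint gives the robot as it stands. The module is installed in compiled form; this text tells all that it offers.
- The arm moves only by the shell command python3 -m creep 'ROWS' [OPENING] [FORCE]. ROWS is a JSON object of lists of equal length, an entry for each row: "delta_pos": the shift along the tool's x, y, z in cm, a list of three; "twist": the turn, a rotation vector about the tool's x, y, z in rad, a list of three. A call has 1 to 5 rows; each row shifts and turns the pose as measured when the row begins, along the tool's axes as they then stand; what a row does not reach is not made up. A row lasts 1/8 s, in which the tool goes at most 62.5 mm and 10.7 degrees, less where a joint would pass 70% of its speed; a pose out of reach is approached as far as the arm can. A call is refused whole if a number of a shift passes 6.25 or a number of a turn 0.188, either way. A call with a gripper value outside its range is refused whole. OPENING is the closure, from -1 (fully open) to 1 (shut), so that 0 is half open, set as the call begins (- or left out, the last holds). The fingers move at their own pace and stop on an object; FORCE is the grip in N (left out, the last holds). Time passes only in rows, so rows that do not move let the fingers close. It gives the time, the measured TCP pose, the force and the opening at its end, in the units of the state.
- get_state(): the state, without advancing time (a new reading comes with each control period).
- get_image(name): name is "scene" or "top"; returns the picture (384x512x3 uint8, red, green, blue); there is no depth.
- camera_params(name): a dict with "vfov" (degrees; the focal length in pixels is half the picture's height over the tangent of half this angle, whatever the lens; pixels are square), "cx", "cy" (the principal point, pixels), "R" (3x3) and "t" (3): a world point X has camera coordinates R X + t. Camera axes: x right, y down, z forward; pixel columns grow to the right and rows downward; lengths in m; the calibration is good to about 2 mm. A picture is of the moment at which its call begins. camera_params takes no time and is no camera call.
- sign_off(): hands the job in, once; it reports no verdict.
Trained networks look in the newest picture that a camera, given by its name, has taken for a name from the list of things; names that differ only in an ending like _2 or _b are one class to them, and where a whole thing is asked for, a point or a joint stands for the part that bears it (a point fixed in the world has none). Each returns a list of dicts, best first, with "p" (0 to 1); they miss things now and then, are a little off and sometimes report something else, mostly with a low value. They report only what shows in the picture. A call takes as long as a camera call. They do not tell look-alikes from the thing itself.
- regions_of(camera, target): "mask" (384x512 bool, what is visible of it) and "bbox" ([left, top, right, bottom] as shares, 0 to 1, of the picture: columns of its width, rows of its height, round what is visible of it).
- pinpoint(camera, target): "point" ([row, column] as shares, 0 to 1, of the picture: columns of its width, rows of its height: a listed point, or the origin of a listed thing).
The state is a dict: "clock": time; "joint_positions": joint angles; "joint_vel": joint speeds; "joint_efforts": joint torques, N m; "tcp_pos": TCP position; "tool_rot": TCP orientation; "force": force on the tool from outside, world axes, zero at the start; "torque": the same for the moment, N m; "finger_gap": finger opening in m.
Only numpy, scipy, OpenCV 4.12 (cv2) and the standard library are available. Lean on these libraries where they do the work, as an engineer would, in place of code of your own. Each camera call takes 0.05 s, during which the arm holds its last target.

TASK

Two polished steel sleeves lie on their sides, one on each side of the bore viewer's mark. Roll the longer one along the bench until it lies still on the mark, its axis along the long line and both ends between the two cross ticks, so that the viewer looks straight through its bore; touch it only from above, pushing on its top, without gripping or lifting it, and do not let it run into anything. First take the part that stands in its way and stand it upright on the bench somewhere else; leave the shorter sleeve, the jar, the timer and the eraser where they are.

Things in the scene. Friction and masses are not known exactly. Their poses are not given: they have to be found in the camera images.
- long_sleeve: The longer steel tube, lying: 60 mm outside, 90 mm long, 0.4 to 0.85 kg, bore solid to touch. Origin in its middle on the axis, 30 mm up; x along its axis, level; y, z turn as it rolls (z up at first). Starts 145 to 190 mm beside the mark, about parallel to its line. Some rolling resistance: stops soon when let go. A fingertip on top goes twice as far as the tube, so it needs several strokes.
- short_sleeve: The shorter steel sleeve, to be left alone: same tube, 60 mm outside diameter, but only 60 mm long. Lies on the other side of the mark. Origin in its middle on its axis, x along its axis.
- mark (a point): Middle of the mark: a black line 150 mm long and 3 mm wide painted flat on the bench, with a 40 mm cross tick 70 mm to each side of the middle. The point lies on the bench surface. Its x axis runs along the line towards the viewer, y across it (the direction of rolling), z up.
- viewer: The bore viewer, fixed: grey box on a dark base with a black lens barrel that looks along the mark's line. Origin at the middle of the mark, axes as point mark. The housing stands at x = 97 to 172 mm from the origin along its own x, y = -33 to 33 mm, 64 mm high.
- die: Pellet die: knurled steel cylinder with a small hole in the top, 45 mm diameter, 38 mm high, 0.34 kg, standing (apart from the listed things the bench is free for x = 0.38 to 0.62, y = -0.38 to 0.05 m; a tall fixed press stands behind that on the left). Origin at the centre of its underside, z up. Stands between the mark and one of the two sleeves; in the way if on the long sleeve's side only.
- punch: Die punch: 52 mm high steel pin about 14 mm thick that stands on a round flange 27 mm across and about 12 mm high. Origin at the centre of its underside, z up. Stands between the mark and the other sleeve; in the way if on the long sleeve's side only.
- jar: White lidded jar, 53 mm diameter, 61 mm high, standing behind the lane beside the viewer. Origin at the centre of its underside. Leave it.
- timer: Small pale timer, 62 x 66 mm, 23 mm high, beside the viewer. Origin at the centre of its underside. Leave it.
- eraser: Eraser, 18 x 42 mm, 11 mm high, left of the left-hand sleeve. Origin at the centre of its underside. Leave it.
There are look-alikes about, which are no part of the job. What is shaped like the long_sleeve but purple is not meant. What is shaped like the die but yellow is not meant.

How it is judged:
On the way:
1. the long sleeve has rolled about half a turn on the bench, before it reaches the mark (angle between long_sleeve's own z axis and vertical above 2.5 rad and (y of long_sleeve in the frame of mark above 0.025 m or y of long_sleeve in the frame of mark below -0.025 m) and height (world z) of long_sleeve below 0.036 m), for 0.05 s.
At the end, for the whole second after the job is handed in: The long sleeve lies still on the bench with its middle within 8 mm of the mark's line sideways and 25 mm of its middle lengthwise (both ends between the ticks), its axis within 0.1 rad of the line; die and punch stand upright and still on the bench (y of long_sleeve in the frame of mark between -0.008 and 0.008 m and x of long_sleeve in the frame of mark between -0.025 and 0.025 m and angle between the x axis of long_sleeve and the x axis of viewer, either way round below 0.1 rad and height (world z) of long_sleeve between 0.026 and 0.034 m and linear speed of long_sleeve below 0.01 m/s and angular speed of long_sleeve below 0.3 rad/s and angle between each of die, punch's own z axis and vertical below 0.1 rad and height (world z) of die between -0.006 and 0.006 m and linear speed of each of die, punch below 0.02 m/s and height (world z) of punch between -0.006 and 0.006 m); the robot touches nothing.
It fails at once if the long sleeve is lifted or tipped off the bench (its middle rises over 8 mm) (height (world z) of long_sleeve above 0.038 m).
It fails at once if the fingers touch the long sleeve from the side or grip it (touching it while the grasp point between the pads is lower than its top) (contact force between the fingers and long_sleeve above 0.5 N and height (world z) of the grasp point below 0.06 m).
It fails at once if the long sleeve runs into the die, the punch, the jar, the timer, the viewer or the other sleeve (contact force between long_sleeve and die above 1 N or contact force between long_sleeve and punch above 1 N or contact force between long_sleeve and jar above 1 N or contact force between long_sleeve and timer above 1 N or contact force between long_sleeve and viewer above 1 N or contact force between long_sleeve and short_sleeve above 1 N or contact force between long_sleeve and eraser above 1 N).
It fails at once if the short sleeve, jar, timer or eraser is moved over 20 mm (distance of any of short_sleeve, jar, timer, eraser from where it was at the start of the episode above 0.02 m).
It also fails if it takes over 72 s, if anything falls off the work surface, if the arm or the gripper's body presses on something with over 40 N, if the wrist force passes 120 N, or if a joint passes its speed limit or range.

## Working session

There is one attempt and no reset: what is moved stays moved. The work goes in short steps, Python scripts to look and compute and a shell command to move; the robot and the scene stay as the last step left them, time stands still between calls to the robot, and variables do not carry over. Pictures are saved under pics/ and viewed, and the job is handed in when it is done.

```bash
mkdir -p pics; python3 - <<'E'
from cell import *
import cv2
s=get_state()
print({k:(v if not hasattr(v,'tolist') else v.tolist()) for k,v in s.items()})
for c in("scene","top"):
    im=get_image(c);cv2.imwrite(f"pics/{c}0.png",im[:,:,::-1]);print(c,camera_params(c))
    for n in ["long_sleeve","short_sleeve","mark","viewer","die","punch","jar","timer","eraser"]:
        try:
            print(n,[(round(r['p'],2),round(r['point'][1]*512,1),round(r['point'][0]*384,1)) for r in pinpoint(c,n)])
        except Exception as e: print(n,e)
E
```

```text
{'clock': 0.0, 'joint_positions': [1.129267535767204, 0.09188008696423666, 1.2319109745315497, 1.0560825792223013e-05, 1.8198063673385907, -0.056687061441587715], 'joint_vel': [0.0001939828498838266, 0.0017903245823038274, 0.0006564402794790174, -0.0017889167852529868, -0.0016666763047240823, 0.0008094767601465703], 'joint_efforts': [0.0007079846000124235, -45.87249755859375, -41.803321838378906, -9.03984727074203e-06, 0.011172777449246496, 4.66892981876299e-05], 'tcp_pos': [0.22511423778515854, 0.5558549817721677, 0.23012399932094388], 'tool_rot': [[-0.9268587805760036, 0.3754091781254644, -0.0008659378307933398], [0.3754101564166975, 0.9268570251577696, -0.0018081412777319725], [0.00012380773081263076, -0.002000973476292988, -0.9999979903863773]], 'force': [0.21100619326828876, -0.34441921583746393, 0.5377142687102746], 'torque': [0.026807039191257428, -0.02222659012032672, 0.0309658047658497], 'finger_gap': 0.08511127546143528}
scene {'vfov': 50.88440914105596, 'cx': 254.01157406238312, 'cy': 188.11787979410752, 'R': array([[ 0.49349312, -0.86957569,  0.01739706],
       [-0.67013
[... 477 characters left out ...]

timer [(0.59, 224.5, 172.6)]
eraser [(0.38, 170.0, 166.4)]
top {'vfov': 43.68989063921706, 'cx': 255.17520003296488, 'cy': 187.51171097769927, 'R': array([[-7.57622890e-03, -9.99970758e-01, -1.04072274e-03],
       [-9.84808419e-01,  7.64189806e-03, -1.73476166e-01],
       [ 1.73479046e-01, -2.89382621e-04, -9.84837518e-01]]), 't': array([-0.18198439,  0.54450811,  1.38212607])}
long_sleeve [(0.89, 290.9, 229.0), (0.8, 277.3, 134.0), (0.63, 384.5, 234.7)]
short_sleeve [(0.8, 181.4, 211.4), (0.61, 284.5, 192.2)]
mark [(0.83, 245.3, 225.1)]
viewer [(0.75, 239.1, 220.6)]
die [(0.65, 223.1, 214.8), (0.53, 200.0, 244.6)]
punch [(0.61, 267.0, 232.3)]
jar []
timer [(0.81, 212.2, 175.4)]
eraser []
```

```bash
python3 - <<'E'
import cv2
for c in("scene","top"):
    im=cv2.imread(f"pics/{c}0.png");print(im.shape)
    cr=im[110:330,130:430] if c=="scene" else im[110:290,130:430]
    cv2.imwrite(f"pics/{c}0b.png",cv2.resize(cr,None,fx=2.6,fy=2.6,interpolation=cv2.INTER_CUBIC))
E
```

```text
(384, 512, 3)
(384, 512, 3)
```

View pics/scene0b.png

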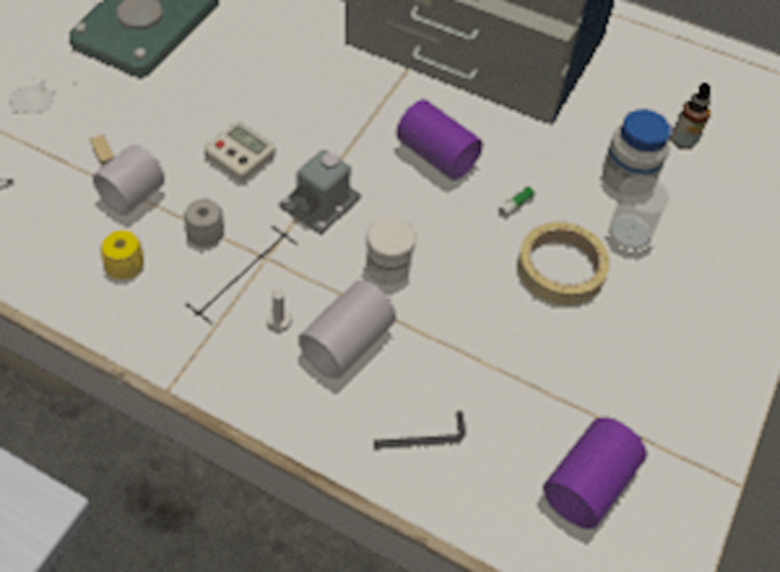

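View pics/top0b.png

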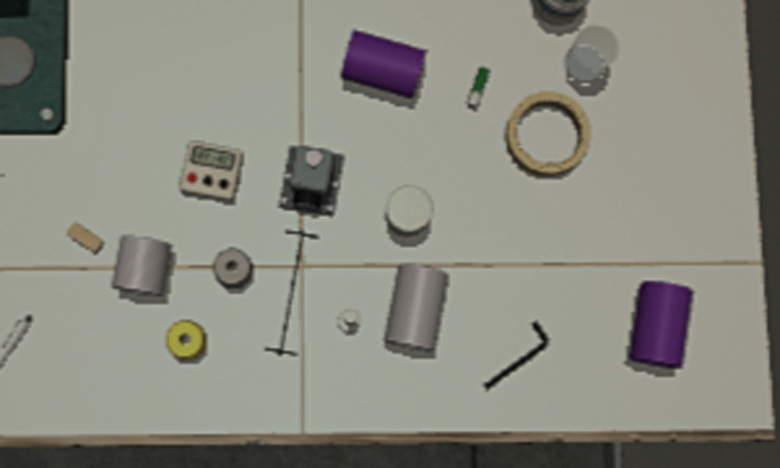

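View pics/top0.png

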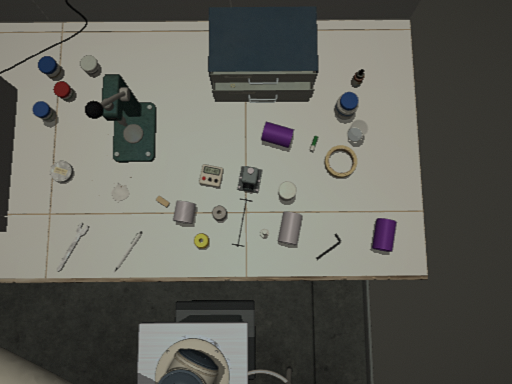

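```bash
cat > h.py <<'E'
import numpy as np,cv2
from scipy.optimize import minimize
from cell import *
CP={c:camera_params(c) for c in("scene","top")}
def K(c):
    p=CP[c];f=192/np.tan(np.radians(p['vfov']/2));return f,p['cx'],p['cy'],np.array(p['R']),np.array(p['t'])
def proj(c,X):
    f,cx,cy,R,t=K(c);q=np.atleast_2d(X)@R.T+t;return np.c_[f*q[:,0]/q[:,2]+cx,f*q[:,1]/q[:,2]+cy]
def back(c,u,v,z=0.):
    f,cx,cy,R,t=K(c);d=R.T@np.array([(u-cx)/f,(v-cy)/f,1]);o=-R.T@t;return o+d*(z-o[2])/d[2]
def cyl_pts(x,y,yaw,r=.03,L=.09,axis='h'):
    a=np.linspace(0,2*np.pi,48)
    if axis=='h':
        d=np.array([np.cos(yaw),np.sin(yaw),0]);n=np.array([-d[1],d[0],0]);C=np.array([x,y,r])
        ring=r*(np.cos(a)[:,None]*n+np.sin(a)[:,None]*np.array([0,0,1]))
        return np.vstack([C+ring+d*L/2,C+ring-d*L/2])
    return np.vstack([np.c_[x+r*np.cos(a),y+r*np.sin(a),a*0+z] for z in(0,L)])
def hull(c,P,S=8):
    p=proj(c,P);h=cv2.convexHull(((p)*1).astype(np.float32))[:,0];return h
def iou(c,P,mask,S=4):
    x0,y0=np.argwhere(mask).min(0)[::-1]-12;x1,y1=np.argwhere(mask).max(0)[::-1]+12
    m=np.repeat(np.repeat(mask[y0:y1,x0:x1].astype(np.uint8),S,0),S,1)
    h=(hull(c,P)-[x0,y0]+.5)*S
    g=np.zeros_like(m);cv2.fillConvexPoly(g,np.round(h*16).astype(np.int32),1,shift=4)
    return (g&m).sum()/max(1,(g|m).sum())
def fit(masks,x,y,yaw,**k):
    f=lambda q:-sum(iou(c,cyl_pts(q[0],q[1],q[2],**k),m) for c,m in masks.items())
    b=None
    for s in(.01,.004,.002):
        x0=np.array([x,y,yaw]);r=minimize(f,x0,method='Nelder-Mead',options=dict(initial_simplex=x0+np.array([[0,0,0],[s,0,0],[0,s,0],[0,0,s*10]]),maxiter=150));x,y,yaw=r.x
    return r.x,{c:iou(c,cyl_pts(*r.x,**k),m) for c,m in masks.items()}
E
python3 - <<'E'
from h import *
for c in CP:
    get_image(c)
pred={}
ms={}
for c,near in(("scene",(265,237)),("top",(290,229))):
    rs=regions_of(c,"long_sleeve")
    for r in rs:
        ij=np.argwhere(r['mask']);cen=ij.mean(0)[::-1];print(c,round(r['p'],2),cen,len(ij))
        if c not in ms and np.hypot(*(cen-near))<12: ms[c]=r['mask']
np.savez("ms0.npz",**ms)
for c,pts in(("top",((246.2,200),(238.1,245.4))),("scene",((239.6,200.8),(206.2,230.4)))):
    print("ticks",[back(c,*p).round(4) for p in pts])
p=back("top",290.5,228,.03);print(p)
yaw=-.1
print(fit(ms,p[0],p[1],yaw))
for c in ms: print(c,fit({c:ms[c]},p[0],p[1],yaw))
for n,c,u,v,z in(("punch","top",*(np.array([348,320])/2.6+[130,110]),.05),("punch","scene",*(np.array([280,294])/2.6+[130,110]),.052),("jar","top",*(np.array([409,208])/2.6+[130,110]),.061),("die","top",*(np.array([232,266])/2.6+[130,110]),.038)):
    print(n,c,back(c,u,v,z))
E
```

```text
scene 0.98 [358.63183594 291.61914062] 1024
scene 0.78 [263.43425814 236.10012063] 829
scene 0.64 [299.16057234 163.77106518] 629
top 0.79 [384.3264095  234.21513353] 674
top 0.79 [277.21901528 134.28353141] 589
top 0.77 [289.72081218 227.39593909] 591
ticks [array([ 0.5127, -0.1583,  0.    ]), array([ 0.3743, -0.1332,  0.    ])]
ticks [array([ 0.5123, -0.1599,  0.    ]), array([ 0.3754, -0.1325,  0.    ])]
[ 0.42295755 -0.29040683  0.03      ]
(array([ 0.42365592, -0.28781036, -0.21939715]), {'scene': np.float64(0.9535374100196321), 'top': np.float64(0.8992757766342672)})
scene (array([ 0.42311896, -0.28810185, -0.22931351]), {'scene': np.float64(0.9570824832410376)})
top (array([ 0.42489818, -0.28774921, -0.191621  ]), {'top': np.float64(0.9043611323641928)})
punch top [ 0.40687923 -0.21053513  0.05      ]
punch scene [ 0.41134673 -0.21491612  0.052     ]
jar top [ 0.53251967 -0.28099063  0.061     ]
die top [ 0.47061911 -0.07854388  0.038     ]
```

```bash
python3 - <<'E'
import cv2
for c,(x,y,w,h) in {"scene":(195,185,110,80),"top":(225,185,90,68)}.items():
    im=cv2.imread(f"pics/{c}0.png")[y:y+h,x:x+w];cv2.imwrite(f"pics/{c}0c.png",cv2.resize(im,None,fx=7,fy=7,interpolation=cv2.INTER_NEAREST))
E
```

```text
(no output)
```

View pics/scene0c.png

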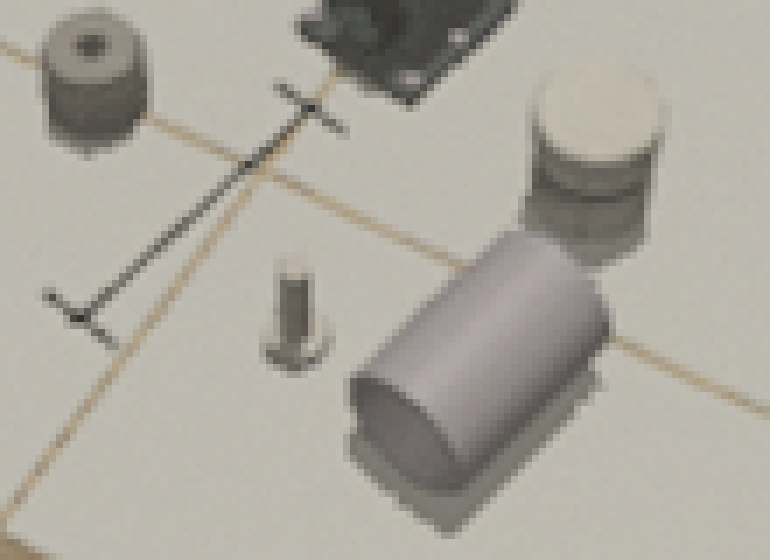

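View pics/top0c.png

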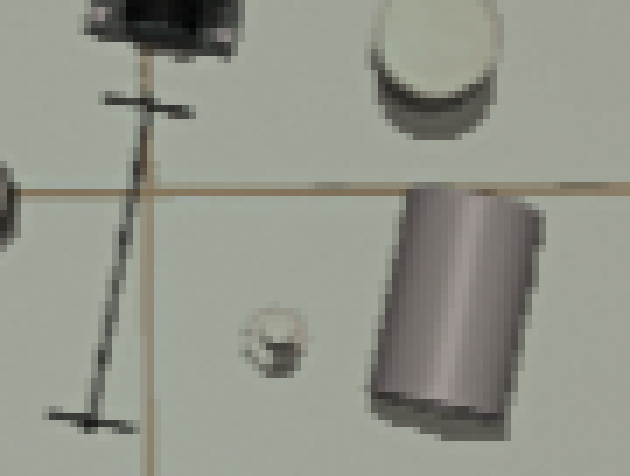

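```bash
python3 - <<'E'
from h import *
def b(c,x,y,z):
    o={"scene":(195,185),"top":(225,185)}[c];return back(c,x/7+o[0]-.5*0,y/7+o[1],z).round(4)
print("flange top",b("top",275,345,.006),"scene",b("scene",296,347,.006))
print("pin top scene",b("scene",294,264,.052))
print("pinpoint", back("top",267,232.3),back("scene",238.5,236.7))
for p in [(.409,-.213)]:
    for c in CP: print(c,[((proj(c,[p[0],p[1],z])[0]-{"scene":(195,185),"top":(225,185)}[c])*7).round() for z in(0,.012,.052)])
for n,u,v,z in(("short",143,265,.03),("yellow",187,340,.038),("ring",548,133,.02),("hex",485,388,0),("hex",540,325,0),("hex",545,345,0),("green",478,88,0),("eraser",85,238,0)):
    print(n,back("top",u/2.6+130,v/2.6+110,z).round(3))
s=get_state();print(s['tcp_pos'])
E
```

```text
flange top [ 0.4067 -0.2126  0.006 ] scene [ 0.4043 -0.2171  0.006 ]
pin top scene [ 0.4114 -0.2127  0.052 ]
pinpoint [ 0.41313812 -0.22101569  0.        ] [ 0.40320527 -0.2215847   0.        ]
scene [array([294., 342.]), array([293., 326.]), array([291., 269.])]
top [array([276., 341.]), array([276., 339.]), array([278., 331.])]
short [0.474 0.025 0.03 ]
yellow [ 0.387 -0.028  0.038]
ring [ 0.628 -0.45   0.02 ]
hex [ 0.331 -0.369  0.   ]
hex [ 0.403 -0.435  0.   ]
hex [ 0.38 -0.44  0.  ]
green [ 0.689 -0.371  0.   ]
eraser [0.51  0.098 0.   ]
[0.22523385 0.55613595 0.23126735]
```

```bash
cat > plan.py <<'E'
# usage: plan.py x y z yaw(tool y angle) [nrows]
import sys,json
from h import *
from scipy.spatial.transform import Rotation as Ro
def plan(tgt,yaw,n=5):
    s=get_state();p=np.array(s['tcp_pos']);R=np.array(s['tool_rot'])
    c,q=np.cos(yaw),np.sin(yaw);Rt=np.array([[-q,c,0],[c,q,0],[0,0,-1.]])
    Y=np.array([c,q,0]);Z=np.array([0,0,-1.]);X=np.cross(Y,Z);Rt=np.c_[X,Y,Z]
    dp=[];tw=[]
    for i in range(n):
        d=np.array(tgt)-p;L=np.linalg.norm(d);st=d*min(1,.0615/max(L,1e-9))
        w=Ro.from_matrix(R.T@Rt).as_rotvec();a=np.linalg.norm(w);w=w*min(1,.18/max(a,1e-9))
        dp.append([round(float(v)*100,2) for v in R.T@st]);tw.append([round(float(v),3) for v in w])
        p=p+st;R=R@Ro.from_rotvec(w).as_matrix()
    print("at",np.round(s['tcp_pos'],4),"t",round(s['clock'],2),"err",(np.array(tgt)-s['tcp_pos']).round(4),"left",(np.array(tgt)-p).round(4),"F",np.round(s['force'],1))
    print(json.dumps({"delta_pos":dp,"twist":tw}))
if __name__=="__main__":
    a=list(map(float,sys.argv[1:]));plan(a[:3],a[3],int(a[4]) if len(a)>4 else 5)
E
python3 plan.py .37 .2 .2 -.187
```

```text
at [0.2252 0.5561 0.2313] t 1.2 err [ 0.1448 -0.3561 -0.0313] left [ 0.0294 -0.0722 -0.0063] F [ 0.2  1.1 -0.3]
{"delta_pos": [[-4.27, -4.4, 0.5], [-4.99, -3.56, 0.5], [-5.55, -2.61, 0.5], [-5.92, -1.58, 0.5], [-6.11, -0.49, 0.5]], "twist": [[-0.0, 0.0, 0.18], [-0.0, 0.0, 0.18], [-0.0, 0.0, 0.18], [-0.0, 0.0, 0.18], [-0.0, 0.0, 0.18]]}
```

```bash
python3 -m creep '{"delta_pos": [[-4.3,-4.4,0.5],[-5.0,-3.6,0.5],[-5.5,-2.6,0.5],[-5.9,-1.6,0.5],[-6.1,-0.5,0.5]], "twist": [[0,0,0.18],[0,0,0.18],[0,0,0.18],[0,0,0.18],[0,0,0.18]]}' 0; python3 plan.py .39 -.05 .18 -.187
```

```text
clock: 1.82
tcp_pos: [0.3384, 0.2676, 0.2037]
tool_rot: [[-0.262, 0.965, 0.0], [0.965, 0.262, -0.002], [-0.002, -0.0, -1.0]]
force: [1.3, -0.4, 1.0]
finger_gap: 0.0428
at [0.3384 0.2676 0.2037] t 1.82 err [ 0.0516 -0.3176 -0.0237] left [ 0.0024 -0.0149 -0.0011] F [ 1.3 -0.4  1. ]
{"delta_pos": [[-6.1, -0.64, 0.46], [-6.12, 0.46, 0.46], [-5.93, 1.55, 0.45], [-5.77, 2.09, 0.45], [-5.77, 2.09, 0.45]], "twist": [[0.0, 0.001, 0.18], [0.0, 0.001, 0.18], [0.0, 0.0, 0.092], [0.0, 0.0, -0.0], [-0.0, -0.0, -0.0]]}
```

```bash
python3 -m creep '{"delta_pos": [[-6.1,-0.64,0.46],[-6.1,0.46,0.46],[-5.9,1.5,0.45],[-5.8,2.1,0.45],[-5.8,2.1,0.45]], "twist": [[0,0.001,0.18],[0,0.001,0.18],[0,0,0.092],[0,0,0],[0,0,0]]}' -0.3; python3 plan.py .408 -.214 .09 -.187
```

```text
clock: 2.45
tcp_pos: [0.3837, -0.0409, 0.182]
tool_rot: [[0.202, 0.979, 0.007], [0.979, -0.202, 0.0], [0.002, 0.007, -1.0]]
force: [1.9, 0.7, 0.1]
finger_gap: 0.0555
at [ 0.3837 -0.0409  0.182 ] t 2.45 err [ 0.0243 -0.1731 -0.092 ] left [0. 0. 0.] F [1.9 0.7 0.1]
{"delta_pos": [[-5.13, 1.81, 2.87], [-5.15, 1.75, 2.87], [-5.15, 1.75, 2.87], [-1.09, 0.37, 0.61], [0.0, 0.0, 0.0]], "twist": [[0.007, -0.001, -0.016], [-0.0, -0.0, -0.0], [0.0, -0.0, -0.0], [0.0, 0.0, -0.0], [0.0, 0.0, -0.0]]}
```

```bash
python3 -m creep '{"delta_pos": [[-5.1,1.8,2.8],[-5.15,1.75,2.8],[-5.15,1.75,2.8],[-1.1,0.37,0.6],[0,0,0]], "twist": [[0.007,-0.001,-0.016],[0,0,0],[0,0,0],[0,0,0],[0,0,0]]}' -0.3
python3 - <<'E'
from h import *
for c,(x,y,w,h) in {"scene":(195,185,110,80),"top":(225,185,90,68)}.items():
    im=get_image(c)[y:y+h,x:x+w,::-1];cv2.imwrite(f"pics/{c}1.png",cv2.resize(im,None,fx=7,fy=7,interpolation=cv2.INTER_CUBIC))
E
python3 plan.py .408 -.214 .017 -.187
```

```text
clock: 3.08
tcp_pos: [0.4076, -0.2221, 0.0916]
tool_rot: [[0.193, 0.981, 0.004], [0.981, -0.193, 0.0], [0.001, 0.004, -1.0]]
force: [0.5, 0.7, -0.0]
finger_gap: 0.0557
at [ 0.4081 -0.2212  0.0925] t 3.17 err [-0.0001  0.0072 -0.0755] left [0. 0. 0.] F [0.  0.5 0.3]
{"delta_pos": [[0.57, -0.16, 6.12], [0.13, -0.03, 1.43], [0.0, 0.0, 0.0], [0.0, 0.0, 0.0], [0.0, 0.0, 0.0]], "twist": [[0.006, -0.0, -0.005], [-0.0, 0.0, -0.0], [0.0, 0.0, -0.0], [0.0, 0.0, -0.0], [0.0, 0.0, -0.0]]}
```

View pics/scene1.png

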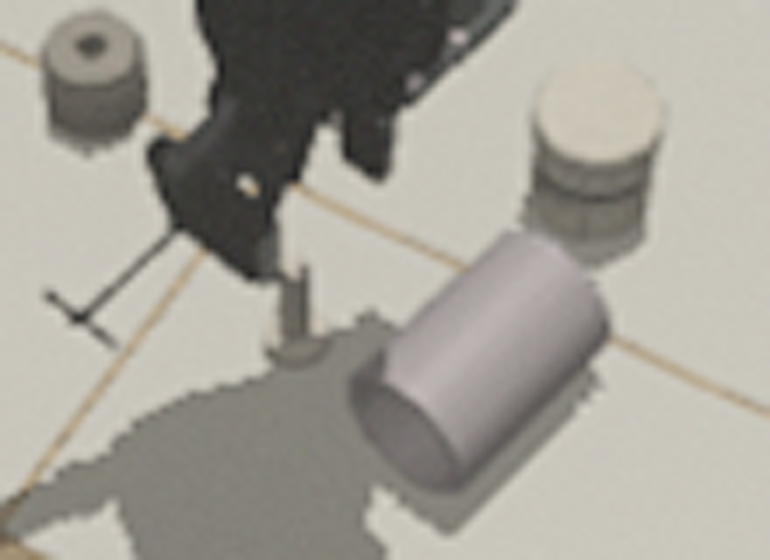

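The picture shows the punch at about (297,300) in the crop, standing between the two half-open fingers, whose tips are at (265,275) and (375,175). The sleeve is undisturbed.

```bash
python3 -m creep '{"delta_pos": [[0.7,-0.15,1.0],[0,0,0.5],[0,0,1.5],[0,0,1.5]], "twist": [[0.004,0,-0.005],[0,0,0],[0,0,0],[0,0,0]]}' -0.3;python3 plan.py .408 -.214 .018 -.187 2
```

```text
clock: 3.68
tcp_pos: [0.4103, -0.2111, 0.0481]
tool_rot: [[0.18, 0.984, 0.007], [0.984, -0.18, -0.003], [-0.001, 0.008, -1.0]]
force: [0.5, 0.2, 0.2]
finger_gap: 0.055
at [ 0.4103 -0.2111  0.0481] t 3.67 err [-0.0023 -0.0029 -0.0301] left [0. 0. 0.] F [0.5 0.2 0.2]
{"delta_pos": [[-0.32, -0.2, 3.01], [0.0, 0.0, 0.0]], "twist": [[0.008, 0.001, 0.006], [0.0, 0.0, -0.0]]}
```

```bash
python3 -m creep '{"delta_pos": [[-0.2,-0.2,1.3],[0,0,1.3],[0,0,0.2]], "twist": [[0.007,0.002,0.006],[0,0,0],[0,0,0]]}' -0.3
python3 - <<'E'
from h import *
for c,(x,y,w,h) in {"scene":(195,185,110,80),"top":(225,185,90,68)}.items():
    im=get_image(c)[y:y+h,x:x+w,::-1];cv2.imwrite(f"pics/{c}2.png",cv2.resize(im,None,fx=7,fy=7,interpolation=cv2.INTER_CUBIC))
E
python3 plan.py .408 -.214 .018 -.187 2
```

```text
clock: 4.05
tcp_pos: [0.4064, -0.2121, 0.0155]
tool_rot: [[0.187, 0.982, -0.003], [0.982, -0.187, 0.003], [0.002, -0.004, -1.0]]
force: [0.3, -0.2, -0.2]
finger_gap: 0.0554
at [ 0.407  -0.2125  0.0167] t 4.15 err [ 0.001  -0.0015  0.0013] left [0. 0. 0.] F [-0.1 -1.   0.1]
{"delta_pos": [[-0.13, 0.12, -0.13], [0.0, 0.0, 0.0]], "twist": [[-0.002, -0.002, -0.001], [-0.0, 0.0, 0.0]]}
```

View pics/scene2.png

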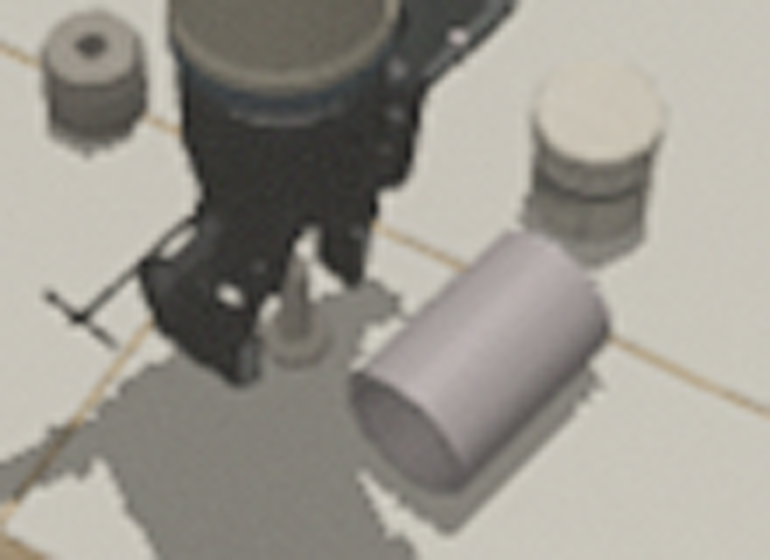

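The fingers straddle the punch, pin at about (297,300) between tips at (245,375) and (350,280). Close, holding slightly higher to clear the flange.

```bash
python3 -m creep '{"delta_pos": [[-0.1,0.1,-0.2],[0,0,0],[0,0,0],[0,0,0],[0,0,0]], "twist": [[0,0,0],[0,0,0],[0,0,0],[0,0,0],[0,0,0]]}' 1 25
python3 - <<'E'
from h import *
for c,(x,y,w,h) in {"scene":(195,185,110,80)}.items():
    im=get_image(c)[y:y+h,x:x+w,::-1];cv2.imwrite(f"pics/{c}3.png",cv2.resize(im,None,fx=7,fy=7,interpolation=cv2.INTER_CUBIC))
E
```

```text
clock: 4.78
tcp_pos: [0.409, -0.2144, 0.0209]
tool_rot: [[0.187, 0.982, 0.001], [0.982, -0.187, 0.0], [0.0, 0.001, -1.0]]
force: [-0.3, -0.2, 0.1]
finger_gap: 0.0195
```

View pics/scene3.png

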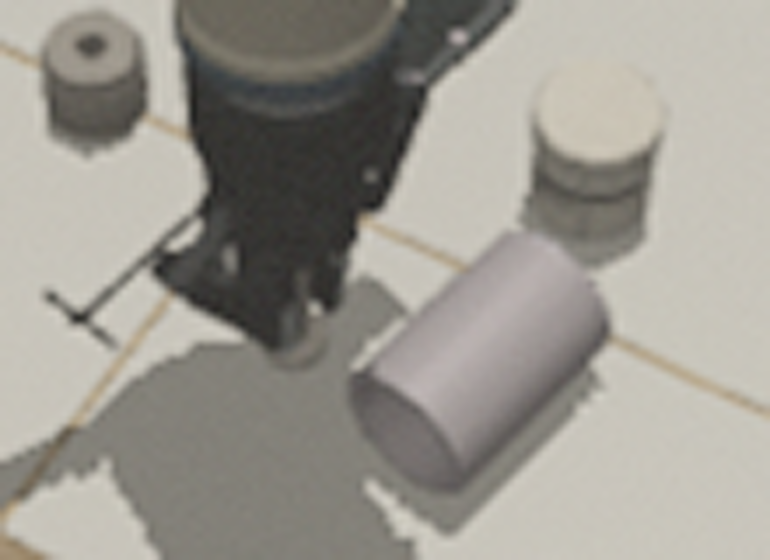

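```bash
python3 -m creep '{"delta_pos": [[0,0,0],[0,0,0],[0,0,0]], "twist": [[0,0,0],[0,0,0],[0,0,0]]}' 1 40;  python3 -m creep '{"delta_pos": [[0,0,-1.5],[0,0,-2.5],[0,0,-3],[0,0,-3]], "twist": [[0,0,0],[0,0,0],[0,0,0],[0,0,0]]}'
python3 - <<'E'
from h import *
im=get_image("scene")[150:250,170:310,::-1];cv2.imwrite(f"pics/scene4.png",cv2.resize(im,None,fx=5,fy=5,interpolation=cv2.INTER_CUBIC))
E
python3 plan.py .5 -.37 .125 -.187
```

```text
clock: 5.2
tcp_pos: [0.4088, -0.2143, 0.0206]
tool_rot: [[0.187, 0.982, 0.001], [0.982, -0.187, 0.001], [0.001, 0.001, -1.0]]
force: [0.1, 0.1, -0.7]
finger_gap: 0.0187
clock: 5.7
tcp_pos: [0.4077, -0.2137, 0.1238]
tool_rot: [[0.187, 0.982, -0.002], [0.982, -0.187, 0.003], [0.002, -0.003, -1.0]]
force: [0.2, -0.0, -0.7]
finger_gap: 0.0189
at [ 0.4093 -0.2147  0.1289] t 5.75 err [ 0.0907 -0.1553 -0.0039] left [0. 0. 0.] F [ 1.1 -0.5  3.8]
{"delta_pos": [[-4.64, 4.04, 0.15], [-4.64, 4.03, 0.13], [-4.29, 3.73, 0.12], [0.0, 0.0, 0.0], [0.0, 0.0, 0.0]], "twist": [[0.004, 0.001, -0.001], [-0.0, 0.0, 0.0], [-0.0, 0.0, 0.0], [-0.0, 0.0, 0.0], [-0.0, 0.0, 0.0]]}
```

View pics/scene4.png

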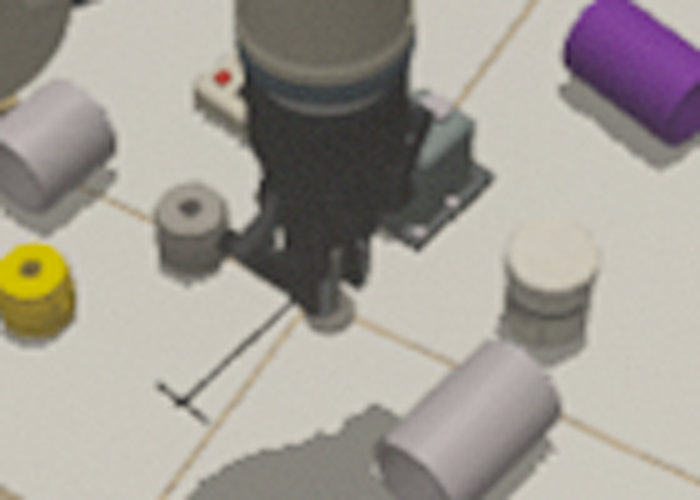

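The punch is lifted upright in the gripper (flange at (330,310)). The lane is clear.

```bash
python3 -m creep '{"delta_pos": [[-3.6,3.1,0.1],[-3.6,3.1,0.1],[-3.6,3.1,0.1],[-2.0,1.8,0.1],[0,0,0]], "twist": [[0.004,0.001,-0.001],[0,0,0],[0,0,0],[0,0,0],[0,0,0]]}'
python3 plan.py .5 -.37 .045 -.187
```

```text
clock: 6.38
tcp_pos: [0.4989, -0.3663, 0.1327]
tool_rot: [[0.184, 0.983, 0.009], [0.983, -0.184, -0.005], [-0.004, 0.009, -1.0]]
force: [0.2, -0.1, -0.3]
finger_gap: 0.0188
at [ 0.4989 -0.3663  0.1327] t 6.38 err [ 0.0011 -0.0037 -0.0877] left [0. 0. 0.] F [ 0.2 -0.1 -0.3]
{"delta_pos": [[-0.22, 0.07, 6.15], [-0.1, 0.05, 2.62], [0.0, 0.0, 0.0], [0.0, 0.0, 0.0], [0.0, 0.0, 0.0]], "twist": [[0.009, 0.004, 0.002], [-0.0, 0.0, -0.0], [-0.0, 0.0, 0.0], [-0.0, 0.0, 0.0], [-0.0, 0.0, 0.0]]}
```

```bash
python3 -m creep '{"delta_pos": [[-0.2,0.1,2.5],[-0.1,0.05,3],[0,0,2.5],[0,0,0.5],[0,0,0]], "twist": [[0.009,0.004,0.002],[0,0,0],[0,0,0],[0,0,0],[0,0,0]]}'
python3 plan.py .5 -.37 .021 -.187
```

```text
clock: 7.0
tcp_pos: [0.4983, -0.366, 0.0419]
tool_rot: [[0.185, 0.983, -0.003], [0.983, -0.185, 0.003], [0.003, -0.003, -1.0]]
force: [-0.1, -0.4, 0.4]
finger_gap: 0.0188
at [ 0.4983 -0.366   0.0419] t 7.0 err [ 0.0017 -0.004  -0.0209] left [0. 0. 0.] F [-0.1 -0.4  0.4]
{"delta_pos": [[-0.36, 0.25, 2.09], [0.0, 0.0, 0.0], [0.0, 0.0, 0.0], [0.0, 0.0, 0.0], [0.0, 0.0, 0.0]], "twist": [[-0.003, -0.003, 0.001], [-0.0, -0.0, -0.0], [0.0, 0.0, -0.0], [0.0, 0.0, -0.0], [0.0, 0.0, -0.0]]}
```

```bash
python3 -m creep '{"delta_pos": [[0,0,0.9],[0,0,0.7],[0,0,0.2],[0,0,0.1],[0,0,0]], "twist": [[-0.003,-0.003,0],[0,0,0],[0,0,0],[0,0,0],[0,0,0]]}'
```

```text
clock: 7.62
tcp_pos: [0.4994, -0.3667, 0.0246]
tool_rot: [[0.184, 0.983, 0.003], [0.983, -0.184, -0.003], [-0.003, 0.004, -1.0]]
force: [0.2, 0.2, -1.9]
finger_gap: 0.0187
```

```bash
python3 -m creep '{"delta_pos": [[0,0,0.15],[0,0,0.1],[0,0,0]], "twist": [[0.003,0.003,0],[0,0,0],[0,0,0]]}';python3 -m creep '{"delta_pos": [[0,0,0.1],[0,0,0]], "twist": [[0,0,0],[0,0,0]]}'
```

```text
clock: 8.0
tcp_pos: [0.4997, -0.367, 0.0225]
tool_rot: [[0.185, 0.983, 0.001], [0.983, -0.185, -0.0], [0.0, 0.001, -1.0]]
force: [-0.0, -0.2, -1.0]
finger_gap: 0.0185
clock: 8.25
tcp_pos: [0.4997, -0.367, 0.0214]
tool_rot: [[0.185, 0.983, 0.002], [0.983, -0.185, -0.0], [0.0, 0.002, -1.0]]
force: [-0.2, 0.5, -0.8]
finger_gap: 0.0185
```

```bash
python3 -m creep '{"delta_pos": [[0,0,0.1],[0,0,0]], "twist": [[0,0,0],[0,0,0]]}';python3 -m creep '{"delta_pos": [[0,0,0.08],[0,0,0]], "twist": [[0,0,0],[0,0,0]]}'
```

```text
clock: 8.5
tcp_pos: [0.4997, -0.367, 0.0205]
tool_rot: [[0.185, 0.983, 0.002], [0.983, -0.185, -0.0], [0.0, 0.002, -1.0]]
force: [0.5, 0.1, -0.2]
finger_gap: 0.0189
clock: 8.75
tcp_pos: [0.4998, -0.3672, 0.0205]
tool_rot: [[0.185, 0.983, 0.002], [0.983, -0.185, -0.001], [-0.0, 0.002, -1.0]]
force: [0.9, -0.2, 0.8]
finger_gap: 0.0188
```

```bash
python3 -m creep '{"delta_pos": [[0,0,0],[0,0,0],[0,0,0],[0,0,0]], "twist": [[0,0,0],[0,0,0],[0,0,0],[0,0,0]]}' -0.2 20;python3 -m creep '{"delta_pos": [[0,0,-1.5],[0,0,-3],[0,0,-4],[0,0,-3]], "twist": [[0,0,0],[0,0,0],[0,0,0],[0,0,0]]}'
python3 - <<'E'
from h import *
im=get_image("scene")[150:270,190:350,::-1];cv2.imwrite(f"pics/scene5.png",cv2.resize(im,None,fx=5,fy=5,interpolation=cv2.INTER_CUBIC))
ms={}
get_image("top")
for c,near in(("scene",(265,237)),("top",(290,229))):
    for r in regions_of(c,"long_sleeve"):
        ij=np.argwhere(r['mask']);cen=ij.mean(0)[::-1]
        if c not in ms and np.hypot(*(cen-near))<12: ms[c]=r['mask'];print(c,cen,len(ij))
print(fit(ms,.4237,-.2878,-.2))
# mark by dark pixels on initial image?
E
python3 plan.py .424 -.288 .10 -.2
```

```text
clock: 9.25
tcp_pos: [0.4999, -0.367, 0.02]
tool_rot: [[0.184, 0.983, 0.002], [0.983, -0.184, -0.0], [-0.0, 0.002, -1.0]]
force: [-0.5, 0.4, 0.1]
finger_gap: 0.0512
clock: 9.75
tcp_pos: [0.4985, -0.3661, 0.1379]
tool_rot: [[0.184, 0.983, -0.002], [0.983, -0.184, 0.003], [0.002, -0.002, -1.0]]
force: [0.0, -0.7, 0.7]
finger_gap: 0.0516
scene [263.54846626 236.31779141] 815
top [292.74404762 221.4672619 ] 336
(array([ 0.42323738, -0.28920611, -0.20874155]), {'scene': np.float64(0.9465303140978817), 'top': np.float64(0.5095256239283673)})
at [ 0.4985 -0.3661  0.1359] t 9.95 err [-0.0745  0.0781 -0.0359] left [0. 0. 0.] F [-0.7  0.1  0.1]
{"delta_pos": [[3.4, -4.73, 1.96], [2.84, -4.07, 1.65], [0.0, 0.0, 0.0], [0.0, 0.0, 0.0], [0.0, 0.0, 0.0]], "twist": [[-0.002, -0.002, 0.014], [-0.0, -0.0, 0.0], [0.0, 0.0, -0.0], [0.0, -0.0, -0.0], [0.0, 0.0, -0.0]]}
```

View pics/scene5.png

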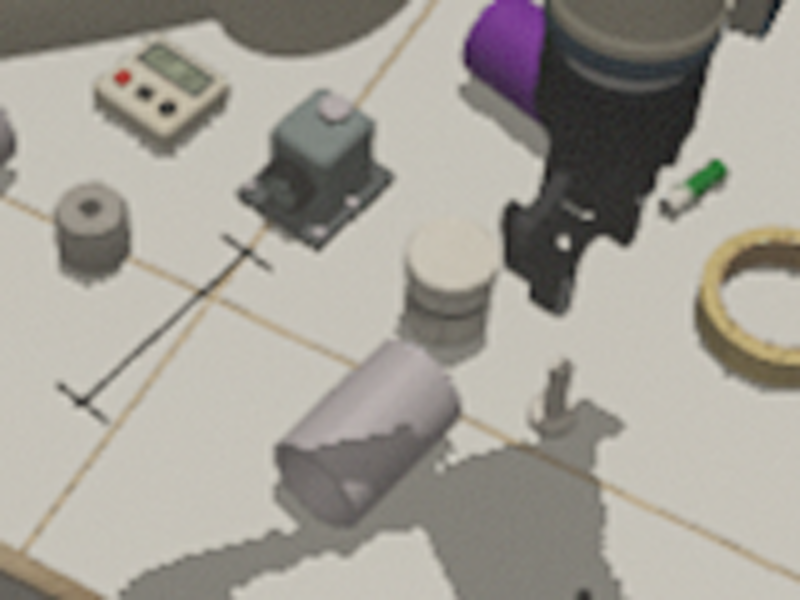

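```bash
python3 -m creep '{"delta_pos": [[1.2,-4.6,0.8],[1.2,-3.6,0.8],[1.2,0,0.8],[0.6,0,0.3],[0,0,0]], "twist": [[-0.002,-0.002,0.014],[0,0,0],[0,0,0],[0,0,0],[0,0,0]]}' 0
python3 plan.py .4212 -.3002 .08 -.2
```

```text
clock: 10.58
tcp_pos: [0.4233, -0.3058, 0.1001]
tool_rot: [[0.198, 0.98, -0.009], [0.98, -0.198, 0.008], [0.006, -0.011, -1.0]]
force: [-0.4, -0.0, 0.1]
finger_gap: 0.0424
at [ 0.4233 -0.3058  0.1001] t 10.57 err [-0.0021  0.0056 -0.0201] left [0. 0. 0.] F [-0.4 -0.   0.1]
{"delta_pos": [[0.49, -0.29, 2.02], [0.0, 0.0, 0.0], [0.0, 0.0, 0.0], [0.0, 0.0, 0.0], [0.0, 0.0, 0.0]], "twist": [[-0.011, -0.006, 0.0], [-0.0, -0.0, -0.0], [-0.0, 0.0, -0.0], [0.0, -0.0, -0.0], [0.0, -0.0, -0.0]]}
```

```bash
python3 -m creep '{"delta_pos": [[0.5,-0.2,1.2],[0,0,1.2],[0,0,0.3],[0,0,0]], "twist": [[-0.011,-0.006,0],[0,0,0],[0,0,0],[0,0,0]]}' 
python3 plan.py .4212 -.3002 .06 -.2 2
```

```text
clock: 11.08
tcp_pos: [0.4232, -0.3006, 0.071]
tool_rot: [[0.198, 0.98, 0.0], [0.98, -0.198, -0.0], [0.0, 0.001, -1.0]]
force: [-0.6, 0.3, -0.1]
finger_gap: 0.0429
at [ 0.4232 -0.3006  0.071 ] t 11.07 err [-0.002   0.0004 -0.011 ] left [0. 0. 0.] F [-0.6  0.3 -0.1]
{"delta_pos": [[0.0, -0.2, 1.1], [0.0, 0.0, 0.0]], "twist": [[0.001, -0.0, 0.001], [-0.0, 0.0, 0.0]]}
```

```bash
python3 -m creep '{"delta_pos": [[0,-0.2,0.4],[0,0,0.2],[0,0,0.2],[0,0,0.1]], "twist": [[0,0,0],[0,0,0],[0,0,0],[0,0,0]]}';python3 -m creep '{"delta_pos": [[0,0,0.1],[0,0,0.1]], "twist": [[0,0,0],[0,0,0]]}'; python3 -m creep '{"delta_pos": [[0,0,0.1],[0,0,0.1]], "twist": [[0,0,0],[0,0,0]]}'
```

```text
clock: 11.58
tcp_pos: [0.4214, -0.3008, 0.0623]
tool_rot: [[0.198, 0.98, 0.002], [0.98, -0.198, -0.001], [-0.001, 0.002, -1.0]]
force: [-0.1, -0.3, -1.0]
finger_gap: 0.0428
clock: 11.82
tcp_pos: [0.4215, -0.3009, 0.0603]
tool_rot: [[0.198, 0.98, 0.002], [0.98, -0.198, -0.001], [-0.001, 0.002, -1.0]]
force: [-0.2, -0.7, -0.3]
finger_gap: 0.0428
clock: 12.08
tcp_pos: [0.4215, -0.3009, 0.0583]
tool_rot: [[0.198, 0.98, 0.002], [0.98, -0.198, -0.001], [-0.001, 0.002, -1.0]]
force: [-0.1, -0.1, -0.2]
finger_gap: 0.0427
```

```bash
python3 -m creep '{"delta_pos": [[0,0,0.1],[0,0,0.1]], "twist": [[0,0,0],[0,0,0]]}'; python3 -m creep '{"delta_pos": [[0,0,0.1],[0,0,0.1]], "twist": [[0,0,0],[0,0,0]]}'
```

```text
clock: 12.32
tcp_pos: [0.4216, -0.3015, 0.0574]
tool_rot: [[0.198, 0.98, 0.002], [0.98, -0.198, -0.003], [-0.002, 0.003, -1.0]]
force: [-2.7, 0.0, 8.0]
finger_gap: 0.043
clock: 12.58
tcp_pos: [0.4214, -0.3024, 0.0574]
tool_rot: [[0.199, 0.98, 0.003], [0.98, -0.199, -0.005], [-0.004, 0.004, -1.0]]
force: [-2.7, 0.2, 5.8]
finger_gap: 0.043
```

```bash
python3 -m creep '{"delta_pos": [[0.7,0,0.1],[0.8,0,0.1],[0.8,0,0.1],[0.8,0,0.1],[0,0,0]], "twist": [[0,0,0],[0,0,0],[0,0,0],[0,0,0],[0,0,0]]}'
python3 - <<'E'
from h import *
ms={}
im=get_image("scene");cv2.imwrite("pics/scene6.png",cv2.resize(im[150:270,190:350,::-1],None,fx=5,fy=5,interpolation=cv2.INTER_CUBIC))
for r in regions_of("scene","long_sleeve"):
        ij=np.argwhere(r['mask']);print(ij.mean(0)[::-1],len(ij),r['p'])
E
```

```text
clock: 13.2
tcp_pos: [0.4275, -0.2734, 0.0584]
tool_rot: [[0.2, 0.98, 0.004], [0.98, -0.2, -0.01], [-0.009, 0.006, -1.0]]
force: [-0.3, 0.4, -0.8]
finger_gap: 0.0427
[259.77014925 235.55970149] 670 0.74
[358.68039216 291.72058824] 1020 0.71
[300.66666667 165.31150794] 504 0.71
```

View pics/scene6.png

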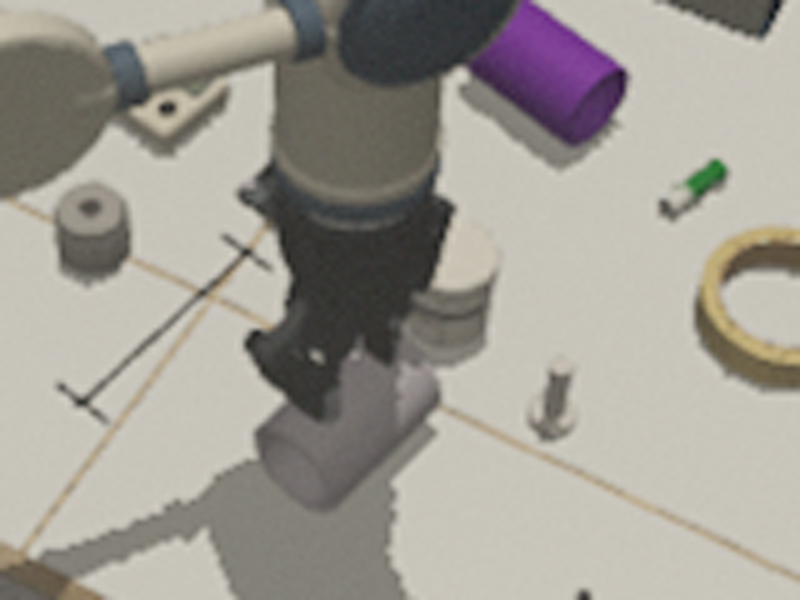

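The sleeve has rolled left a little (its near end is now at about (290,470) in the crop, was (310,485)) and the punch stands upright at (553,395). Continuing the stroke.

```bash
python3 -m creep '{"delta_pos": [[0,0,0.15],[0.8,0,0.15],[0.8,0,0.15],[0.5,0,0.1]], "twist": [[-0.005,-0.005,0],[0,0,0],[0,0,0],[0,0,0]]}'

```

```text
clock: 13.8
tcp_pos: [0.4314, -0.2562, 0.0579]
tool_rot: [[0.203, 0.979, 0.009], [0.979, -0.203, -0.023], [-0.02, 0.014, -1.0]]
force: [-2.8, 0.6, 4.7]
finger_gap: 0.0428
```

```bash
python3 -m creep '{"delta_pos": [[0,0,-1.0],[0,0,-1.5],[-1.5,0,-2.5],[-4,0,-4],[-4,0,-4]], "twist": [[0,0,0],[0,0,0],[0,0,0],[0,0,0],[0,0,0]]}'
cat > meas.py <<'E'
from h import *
import sys
M=np.array([.4437,-.146]);a=-.187
U=np.array([np.cos(a),np.sin(a)]);V=np.array([-U[1],U[0]])
def run(g,cams=("scene","top"),tag=None):
    ms={}
    for c in cams:
        im=get_image(c)
        if tag: 
            o=(150,190) if c=="scene" else (170,205)
            cv2.imwrite(f"pics/{tag}_{c}.png",cv2.resize(im[o[0]:o[0]+120,o[1]:o[1]+160,::-1],None,fx=5,fy=5,interpolation=cv2.INTER_CUBIC))
        e=proj(c,[g[0],g[1],.03])[0]
        for r in regions_of(c,"long_sleeve"):
            ij=np.argwhere(r['mask']);cen=ij.mean(0)[::-1]
            if c not in ms and np.hypot(*(cen-e))<14: ms[c]=r['mask'];print(c,cen.round(1),len(ij))
    for cs in [list(ms)]+([[c] for c in ms] if len(ms)>1 else []):
        r,q=fit({c:ms[c] for c in cs},g[0],g[1],-.2);d=r[:2]-M
        print(cs,r.round(4),{k:round(float(v),3) for k,v in q.items()},"x' %.4f y' %.4f dyaw %.3f"%(d@U,d@V,r[2]-a))
if __name__=="__main__": run((float(sys.argv[1]),float(sys.argv[2])),tag=sys.argv[3])
E
python3 meas.py .429 -.264 m1; python3 plan.py .427 -.277 .07 -.195
```

```text
clock: 14.42
tcp_pos: [0.4101, -0.3461, 0.1918]
tool_rot: [[0.199, 0.98, 0.005], [0.98, -0.199, -0.018], [-0.017, 0.009, -1.0]]
force: [1.3, -0.9, 0.2]
finger_gap: 0.0424
scene [256.9 231.1] 822
top [280.7 222.6] 313
['scene', 'top'] [ 0.4288 -0.2649 -0.1927] {'scene': 0.962, 'top': 0.474} x' 0.0075 y' -0.1196 dyaw -0.006
['scene'] [ 0.4282 -0.2653 -0.1983] {'scene': 0.965} x' 0.0069 y' -0.1201 dyaw -0.011
['top'] [ 0.4298 -0.2634 -0.1689] {'top': 0.479} x' 0.0081 y' -0.1180 dyaw 0.018
at [ 0.4104 -0.3461  0.1911] t 14.62 err [ 0.0166  0.0691 -0.1211] left [0. 0. 0.] F [-0.4  0.3 -0.4]
{"delta_pos": [[3.2, 0.05, 5.25], [3.11, 0.13, 5.3], [0.88, 0.04, 1.5], [0.0, 0.0, 0.0], [0.0, 0.0, 0.0]], "twist": [[0.01, 0.018, -0.007], [0.0, -0.0, -0.0], [-0.0, 0.0, -0.0], [-0.0, 0.0, -0.0], [-0.0, 0.0, -0.0]]}
```

View pics/m1_scene.png

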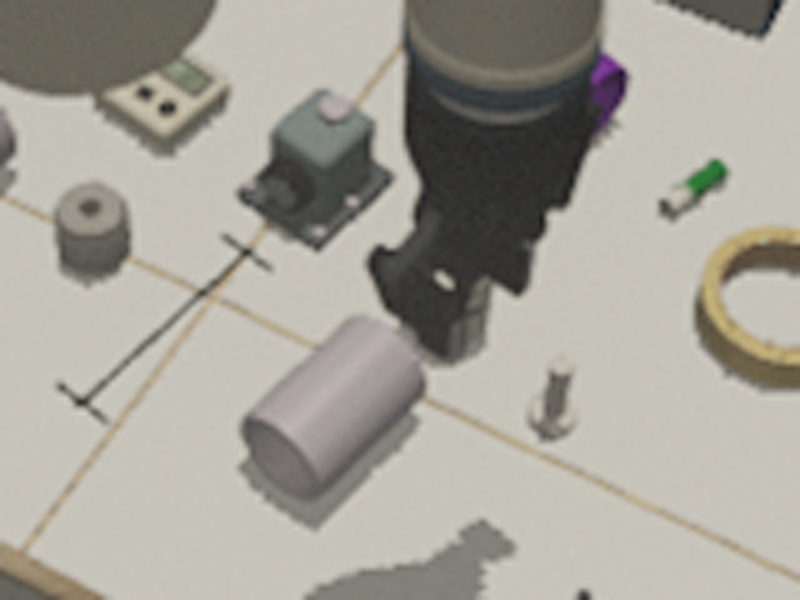

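```bash
python3 -m creep '{"delta_pos": [[2.8,0.05,4.5],[2.5,0.1,4.0],[1.3,0,2.7],[0,0,0],[0,0,0]], "twist": [[0.01,0.018,-0.007],[0,0,0],[0,0,0],[0,0,0],[0,0,0]]}'; python3 plan.py .4255 -.2787 .061 -.195 2
```

```text
clock: 15.25
tcp_pos: [0.4241, -0.2763, 0.0716]
tool_rot: [[0.191, 0.982, -0.005], [0.982, -0.191, 0.006], [0.005, -0.006, -1.0]]
force: [0.0, -0.1, 0.6]
finger_gap: 0.0428
at [ 0.4241 -0.2763  0.0716] t 15.25 err [ 0.0014 -0.0024 -0.0106] left [0. 0. 0.] F [ 0.  -0.1  0.6]
{"delta_pos": [[-0.21, 0.19, 1.05], [0.0, 0.0, 0.0]], "twist": [[-0.006, -0.005, 0.003], [-0.0, -0.0, -0.0]]}
```

```bash
python3 -m creep '{"delta_pos": [[-0.2,0.1,0.7],[0,0,0.3],[0,0,0.2],[0,0,0.2],[0,0,0.2]], "twist": [[-0.006,-0.005,0.003],[0,0,0],[0,0,0],[0,0,0],[0,0,0]]}'
```

```text
clock: 15.88
tcp_pos: [0.4258, -0.281, 0.0581]
tool_rot: [[0.196, 0.981, 0.004], [0.981, -0.196, -0.004], [-0.003, 0.005, -1.0]]
force: [-0.1, 0.0, -0.4]
finger_gap: 0.0428
```

```bash
python3 -m creep '{"delta_pos": [[0.2,0,0.05],[0.2,0,0.15],[0.5,0,0.15],[0.8,0,0.15],[0.8,0,0.15]], "twist": [[0,-0.004,0],[0,0,0],[0,0,0],[0,0,0],[0,0,0]]}'
```

```text
clock: 16.5
tcp_pos: [0.4306, -0.2586, 0.0582]
tool_rot: [[0.197, 0.98, 0.005], [0.98, -0.197, -0.016], [-0.015, 0.008, -1.0]]
force: [-3.6, 0.4, 7.2]
finger_gap: 0.0426
```

```bash
python3 -m creep '{"delta_pos": [[0.8,0,0.12],[0.8,0,0.15],[0.8,0,0.15],[0.3,0,0.1]], "twist": [[0,-0.008,0],[0,-0.008,0],[0,0,0],[0,0,0]]}'
```

```text
clock: 17.0
tcp_pos: [0.4362, -0.2321, 0.0579]
tool_rot: [[0.197, 0.98, 0.003], [0.98, -0.197, -0.037], [-0.035, 0.01, -0.999]]
force: [-2.1, 0.7, 4.3]
finger_gap: 0.0429
```

```bash
python3 -m creep '{"delta_pos": [[0,0,-1.0],[-1,0,-1.5],[-3,0,-2.5],[-4,0,-3.5],[-3,0,-3]], "twist": [[0,0,0],[0,0.03,0],[0.006,0.01,0],[0,0,0],[0,0,0]]}'; python3 meas.py .433 -.242 m2;  python3 plan.py .430 -.2555 .068 -.195 3
```

```text
clock: 17.62
tcp_pos: [0.4137, -0.3391, 0.1751]
tool_rot: [[0.192, 0.981, 0.003], [0.981, -0.192, 0.008], [0.008, 0.002, -1.0]]
force: [-0.2, 0.4, 0.2]
finger_gap: 0.0428
scene [249.6 225.8] 790
top [272.1 221. ] 429
['scene', 'top'] [ 0.4335 -0.239  -0.1859] {'scene': 0.953, 'top': 0.653} x' 0.0073 y' -0.0933 dyaw 0.001
['scene'] [ 0.4338 -0.2396 -0.1832] {'scene': 0.955} x' 0.0076 y' -0.0938 dyaw 0.004
['top'] [ 0.4344 -0.2376 -0.253 ] {'top': 0.66} x' 0.0079 y' -0.0918 dyaw -0.066
at [ 0.414  -0.3379  0.1736] t 17.82 err [ 0.016   0.0824 -0.1056] left [0. 0. 0.] F [-0.4  0.2 -1. ]
{"delta_pos": [[3.78, -0.02, 4.85], [3.83, -0.01, 4.81], [0.74, -0.0, 0.93]], "twist": [[0.001, -0.009, 0.001], [0.0, 0.0, -0.0], [0.0, 0.0, -0.0]]}
```

View pics/m2_scene.png

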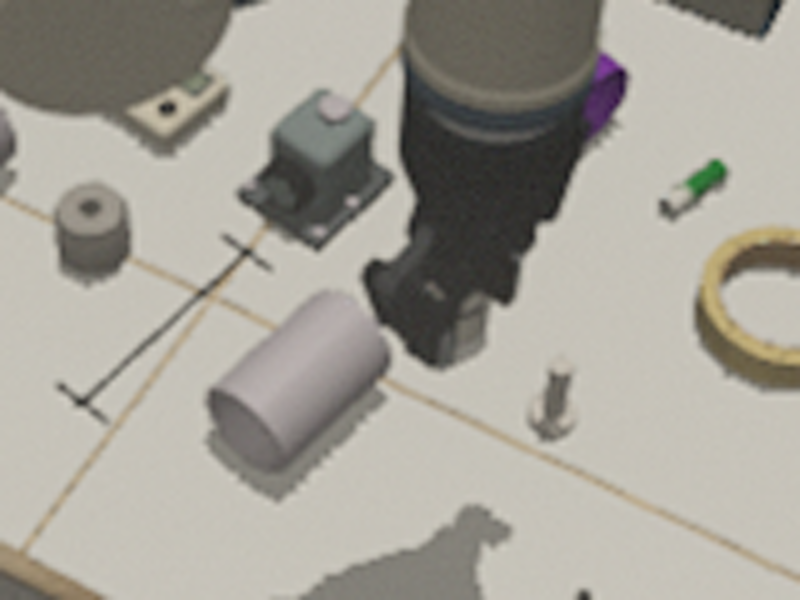

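The sleeve's near end is now at (245,425), level with the line direction; it's about 94 mm from the line. Next stroke.

```bash
python3 -m creep '{"delta_pos": [[3.5,0,4.3],[3.3,0,4.0],[1.7,0,1.9],[0.2,0,0],[0,0,0]], "twist": [[0.001,-0.009,0.001],[0,0,0],[0,0,0],[0,0,0],[0,0,0]]}'; python3 plan.py .4314 -.2525 .059 -.19 2
```

```text
clock: 18.45
tcp_pos: [0.4296, -0.2442, 0.0635]
tool_rot: [[0.189, 0.982, -0.006], [0.982, -0.189, 0.005], [0.004, -0.007, -1.0]]
force: [0.3, 0.2, 1.1]
finger_gap: 0.0428
at [ 0.4296 -0.2442  0.0635] t 18.45 err [ 0.0018 -0.0083 -0.0045] left [0. 0. 0.] F [0.3 0.2 1.1]
{"delta_pos": [[-0.78, 0.34, 0.44], [0.0, 0.0, 0.0]], "twist": [[-0.007, -0.004, -0.001], [0.0, 0.0, -0.0]]}
```

```bash
python3 -m creep '{"delta_pos": [[-0.8,0.3,0.05],[0,0,0.25],[0,0,0.2],[0,0,0.2]], "twist": [[-0.007,-0.004,0],[0,0,0],[0,0,0],[0,0,0]]}'
```

```text
clock: 18.95
tcp_pos: [0.432, -0.2558, 0.0588]
tool_rot: [[0.192, 0.981, 0.004], [0.981, -0.192, -0.003], [-0.002, 0.005, -1.0]]
force: [0.1, -0.2, 0.3]
finger_gap: 0.0428
```

```bash
python3 -m creep '{"delta_pos": [[0.2,0,0.1],[0.3,0,0.15],[0.7,0,0.15],[0.8,0,0.15],[0.8,0,0.15]], "twist": [[0,0.003,0],[0,0.003,0],[0,0.006,0],[0,0.006,0],[0,0.006,0]]}';python3 -m creep '{"delta_pos": [[0.8,0,0.15],[0.8,0,0.15],[0.8,0,0.15],[0.4,0,0.1]], "twist": [[0,0.006,0],[0,0.008,0],[0,0.008,0],[0,0.008,0]]}'
```

```text
clock: 19.58
tcp_pos: [0.4376, -0.2295, 0.0581]
tool_rot: [[0.193, 0.981, 0.011], [0.981, -0.193, 0.016], [0.018, 0.008, -1.0]]
force: [-3.3, 0.4, 6.6]
finger_gap: 0.043
clock: 20.08
tcp_pos: [0.4436, -0.201, 0.058]
tool_rot: [[0.191, 0.981, 0.019], [0.98, -0.192, 0.044], [0.046, 0.01, -0.999]]
force: [-2.3, -0.0, 3.6]
finger_gap: 0.0427
```

```bash
python3 -m creep '{"delta_pos": [[0,0,-1.0],[-1,0,-1.5],[-3,0,-2.5],[-4,0,-3.5],[-3,0,-3]], "twist": [[0,0,0],[0,-0.03,0],[0.01,-0.012,0],[0,0,0],[0,0,0]]}'; python3 meas.py .439 -.214 m3;  python3 plan.py .4362 -.2267 .068 -.19 3
```

```text
clock: 20.7
tcp_pos: [0.4204, -0.3132, 0.175]
tool_rot: [[0.189, 0.982, -0.003], [0.982, -0.189, 0.0], [-0.0, -0.003, -1.0]]
force: [-0.0, -0.2, 0.5]
finger_gap: 0.0428
scene [242.8 220.3] 726
top [262.7 218.8] 381
['scene', 'top'] [ 0.4402 -0.2128 -0.2233] {'scene': 0.903, 'top': 0.579} x' 0.0090 y' -0.0663 dyaw -0.036
['scene'] [ 0.4399 -0.2138 -0.2355] {'scene': 0.909} x' 0.0089 y' -0.0673 dyaw -0.048
['top'] [ 0.4403 -0.212  -0.1891] {'top': 0.585} x' 0.0090 y' -0.0654 dyaw -0.002
at [ 0.4208 -0.3119  0.1735] t 20.9 err [ 0.0154  0.0852 -0.1055] left [0. 0. 0.] F [-0.2  0.6  0.9]
{"delta_pos": [[3.9, -0.03, 4.76], [3.9, -0.04, 4.75], [0.85, -0.01, 1.04]], "twist": [[-0.003, -0.001, -0.001], [0.0, 0.0, -0.0], [0.0, 0.0, -0.0]]}
```

View pics/m3_scene.png

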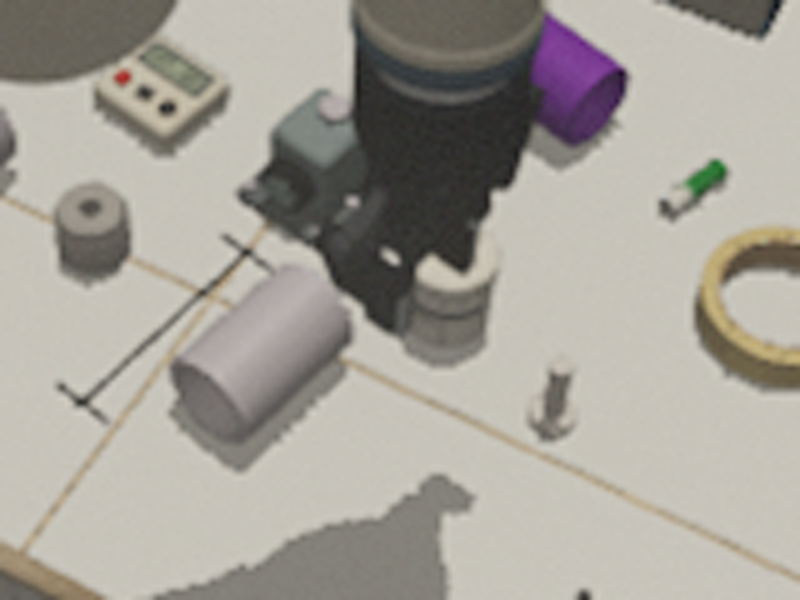

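```bash
python3 -m creep '{"delta_pos": [[3.4,0,4.3],[3.2,0,4.0],[1.2,0,2.0],[0,0,0],[0,0,0]], "twist": [[-0.003,0,0],[0,0,0],[0,0,0],[0,0,0],[0,0,0]]}'; python3 plan.py .4373 -.2263 .059 -.19 2
```

```text
clock: 21.52
tcp_pos: [0.4337, -0.2289, 0.0629]
tool_rot: [[0.186, 0.982, -0.007], [0.982, -0.186, 0.004], [0.002, -0.007, -1.0]]
force: [0.1, -0.9, 1.0]
finger_gap: 0.043
at [ 0.4337 -0.2289  0.0629] t 21.52 err [ 0.0036  0.0026 -0.0039] left [0. 0. 0.] F [ 0.1 -0.9  1. ]
{"delta_pos": [[0.32, 0.31, 0.39], [0.0, 0.0, 0.0]], "twist": [[-0.007, -0.002, 0.002], [0.0, 0.0, -0.0]]}
```

```bash
python3 -m creep '{"delta_pos": [[0.3,0.2,0.1],[0,0,0.2],[0,0,0.15],[0,0,0.15],[0.3,0,0.1]], "twist": [[-0.007,-0.002,0],[0,0,0],[0,0,0],[0,0,0],[0,0,0]]}'
```

```text
clock: 22.15
tcp_pos: [0.438, -0.2253, 0.0584]
tool_rot: [[0.189, 0.982, 0.004], [0.982, -0.189, -0.003], [-0.002, 0.005, -1.0]]
force: [-0.7, 0.8, -0.1]
finger_gap: 0.0426
```

```bash
python3 -m creep '{"delta_pos": [[0.2,0,0.15],[0.7,0,0.15],[0.8,0,0.15],[0.8,0,0.15],[0.8,0,0.15]], "twist": [[0,0.002,0],[0,0.002,0],[0,0.003,0],[0,0.003,0],[0,0.003,0]]}';python3 -m creep '{"delta_pos": [[0.8,0,0.15],[0.8,0,0.15],[0.5,0,0.1]], "twist": [[0,0.003,0],[0,0.003,0],[0,0.003,0]]}'
```

```text
clock: 22.78
tcp_pos: [0.4448, -0.1939, 0.0581]
tool_rot: [[0.189, 0.982, 0.009], [0.982, -0.189, 0.005], [0.007, 0.008, -1.0]]
force: [-3.0, 0.1, 7.6]
finger_gap: 0.0424
clock: 23.15
tcp_pos: [0.4493, -0.1727, 0.0575]
tool_rot: [[0.189, 0.982, 0.013], [0.982, -0.189, 0.012], [0.015, 0.01, -1.0]]
force: [-1.4, 1.1, 2.9]
finger_gap: 0.0425
```

```bash
python3 -m creep '{"delta_pos": [[0,0,-1.0],[-1,0,-1.5],[-3,0,-2.5],[-4,0,-3.5],[-3,0,-3]], "twist": [[0,0,0],[0,-0.013,0],[0.01,0,0],[0,0,0],[0,0,0]]}'; python3 meas.py .445 -.186 m4;  python3 plan.py .4425 -.199 .060 -.19 3
```

```text
clock: 23.78
tcp_pos: [0.4264, -0.2839, 0.1755]
tool_rot: [[0.186, 0.983, -0.003], [0.983, -0.186, 0.0], [-0.0, -0.003, -1.0]]
force: [-0.3, -0.6, -0.2]
finger_gap: 0.0428
scene [235.3 214.9] 755
top [253.2 218.2] 301
['scene', 'top'] [ 0.4452 -0.186  -0.234 ] {'scene': 0.943, 'top': 0.459} x' 0.0089 y' -0.0391 dyaw -0.047
['scene'] [ 0.4447 -0.1865 -0.2457] {'scene': 0.947} x' 0.0085 y' -0.0396 dyaw -0.059
['top'] [ 0.4451 -0.1848 -0.187 ] {'top': 0.463} x' 0.0086 y' -0.0379 dyaw -0.000
at [ 0.4269 -0.2825  0.1739] t 23.98 err [ 0.0156  0.0835 -0.1139] left [0. 0. 0.] F [-0.4 -0.2 -0.7]
{"delta_pos": [[3.67, 0.01, 4.93], [3.68, -0.02, 4.93], [1.14, -0.01, 1.53]], "twist": [[-0.003, -0.001, 0.003], [0.0, -0.0, -0.0], [0.0, 0.0, -0.0]]}
```

View pics/m4_scene.png

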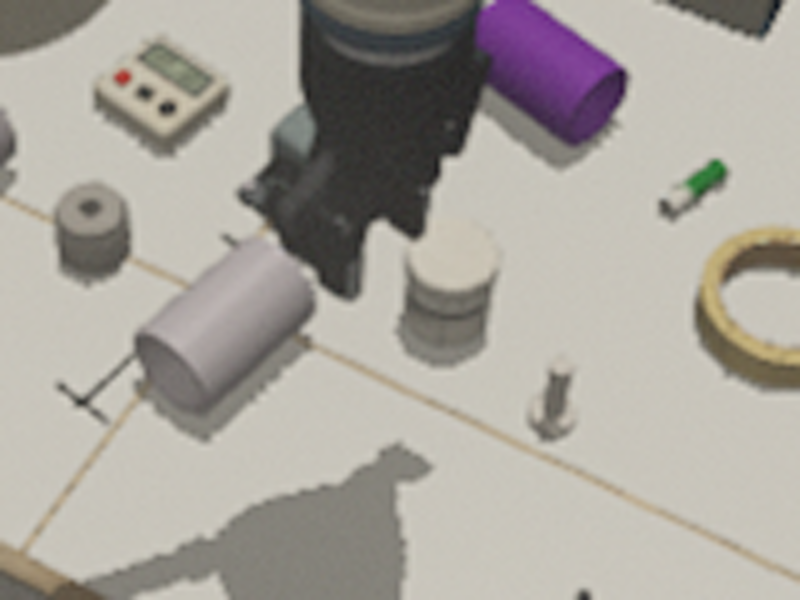

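View pics/m4_top.png

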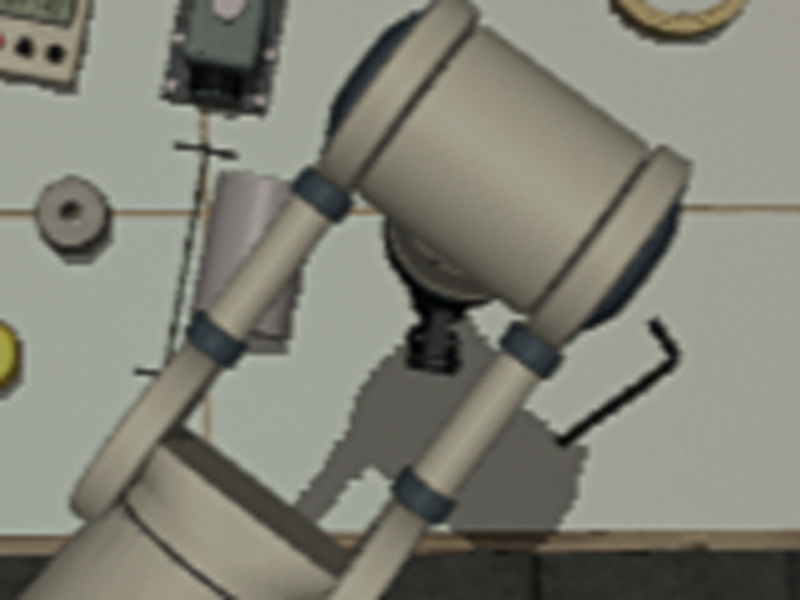

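```bash
python3 -m creep '{"delta_pos": [[3.4,0,4.3],[3.2,0,4.0],[1.2,0,2.0],[0.1,0,0],[0,0,0]], "twist": [[-0.003,0,0],[0,0,0],[0,0,0],[0,0,0],[0,0,0]]}'; python3 plan.py .4425 -.199 .059 -.19 2
```

```text
clock: 24.6
tcp_pos: [0.4395, -0.1987, 0.0634]
tool_rot: [[0.183, 0.983, -0.007], [0.983, -0.183, 0.004], [0.003, -0.007, -1.0]]
force: [1.1, -0.4, 0.1]
finger_gap: 0.0428
at [ 0.4395 -0.1987  0.0634] t 24.6 err [ 0.003  -0.0003 -0.0044] left [0. 0. 0.] F [ 1.1 -0.4  0.1]
{"delta_pos": [[0.03, 0.31, 0.44], [0.0, 0.0, 0.0]], "twist": [[-0.007, -0.003, 0.006], [-0.0, -0.0, -0.0]]}
```

```bash
python3 -m creep '{"delta_pos": [[0.1,0.2,0.1],[0,0,0.2],[0,0,0.15],[0,0,0.15],[0.2,0,0.15]], "twist": [[-0.007,-0.002,0],[0,0,0],[0,0,0],[0,0,0],[0,0,0]]}'
```

```text
clock: 25.22
tcp_pos: [0.4433, -0.1982, 0.0585]
tool_rot: [[0.186, 0.983, 0.004], [0.983, -0.186, -0.002], [-0.001, 0.005, -1.0]]
force: [0.2, -0.3, -0.6]
finger_gap: 0.0426
```

```bash
python3 -m creep '{"delta_pos": [[0.2,0,0.15],[0.7,0,0.15],[0.8,0,0.15],[0.8,0,0.15],[0.8,0,0.15]], "twist": [[0,0.002,0],[0,0.002,0],[0,0.003,0],[0,0.003,0],[0,0.003,0]]}';python3 -m creep '{"delta_pos": [[0.8,0,0.15],[0.6,0,0.15],[0.2,0,0.1]], "twist": [[0,0.003,0],[0,0.003,0],[0,0.003,0]]}'
```

```text
clock: 25.85
tcp_pos: [0.45, -0.1665, 0.0581]
tool_rot: [[0.186, 0.982, 0.009], [0.982, -0.186, 0.007], [0.008, 0.008, -1.0]]
force: [-2.5, 1.1, 7.2]
finger_gap: 0.0428
clock: 26.22
tcp_pos: [0.4536, -0.15, 0.058]
tool_rot: [[0.185, 0.983, 0.013], [0.983, -0.186, 0.014], [0.016, 0.01, -1.0]]
force: [-1.8, 1.0, 4.9]
finger_gap: 0.0427
```

```bash
python3 -m creep '{"delta_pos": [[0,0,-0.8],[0,0,-1.5],[-3,0,-2.5],[-5,0,-3],[-5,0,-2]], "twist": [[0,0,0],[0,-0.013,0],[0.01,0,0],[0,0,0],[0,0,0]]}'; python3 meas.py .45 -.16 m5;  python3 plan.py .4475 -.173 .060 -.19 3
```

```text
clock: 26.85
tcp_pos: [0.429, -0.2784, 0.16]
tool_rot: [[0.179, 0.984, -0.0], [0.984, -0.179, 0.002], [0.002, -0.001, -1.0]]
force: [1.4, -0.9, 1.1]
finger_gap: 0.0428
scene [228.4 210.1] 748
top [245.6 217. ] 457
['scene', 'top'] [ 0.4497 -0.1609 -0.2472] {'scene': 0.945, 'top': 0.704} x' 0.0087 y' -0.0136 dyaw -0.060
['scene'] [ 0.4495 -0.161  -0.2471] {'scene': 0.946} x' 0.0085 y' -0.0137 dyaw -0.060
['top'] [ 0.4507 -0.1593 -0.218 ] {'top': 0.706} x' 0.0093 y' -0.0118 dyaw -0.031
at [ 0.4288 -0.2777  0.1581] t 27.05 err [ 0.0187  0.1047 -0.0981] left [0. 0. 0.] F [ 0.6 -0.7 -0.1]
{"delta_pos": [[4.51, -0.02, 4.18], [4.52, -0.06, 4.17], [1.6, -0.02, 1.47]], "twist": [[-0.002, -0.003, 0.007], [0.0, 0.0, -0.0], [0.0, 0.0, -0.0]]}
```

View pics/m5_scene.png

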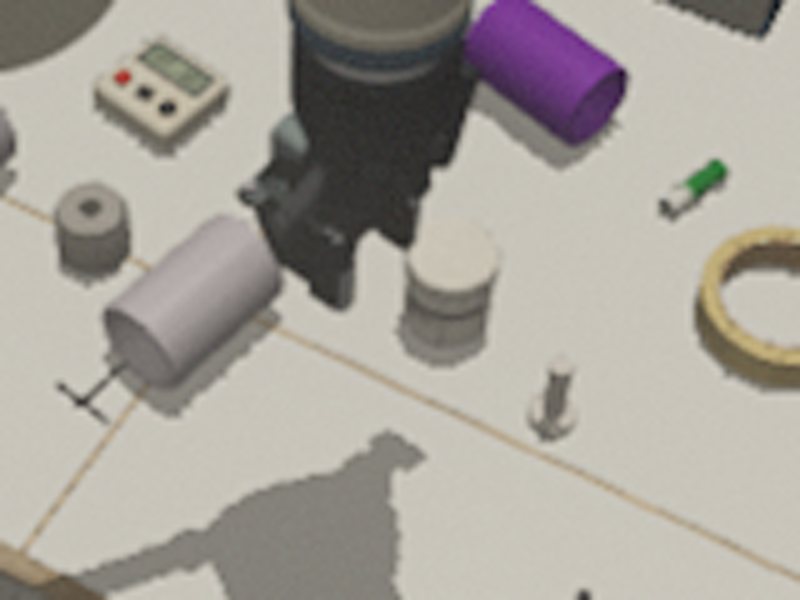

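View pics/m5_top.png

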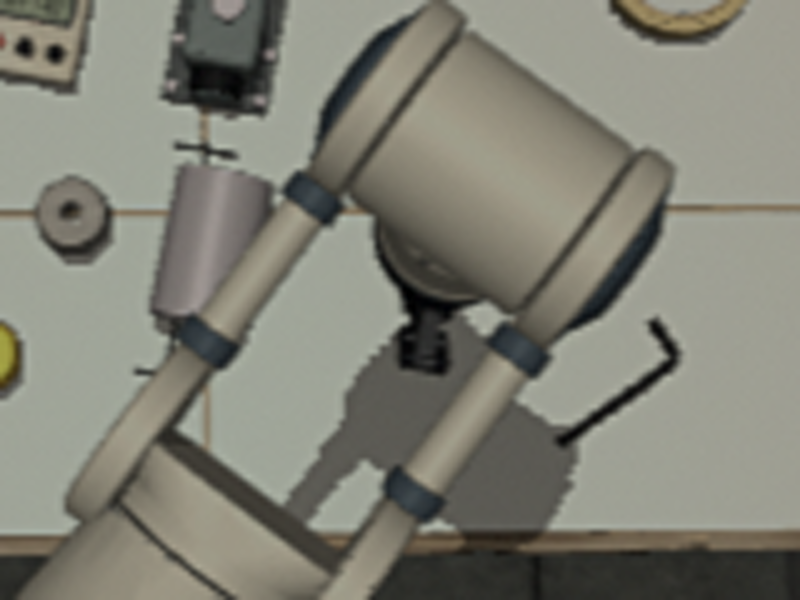

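```bash
python3 -m creep '{"delta_pos": [[4.0,0,3.3],[4.0,0,3.2],[2.3,0,2.0],[0.3,0,0.3],[0,0,0]], "twist": [[-0.003,-0.002,0.007],[0,0,0],[0,0,0],[0,0,0],[0,0,0]]}'; python3 plan.py .4485 -.167 .059 -.2 2
```

```text
clock: 27.68
tcp_pos: [0.4485, -0.166, 0.0668]
tool_rot: [[0.185, 0.983, -0.001], [0.983, -0.185, 0.002], [0.002, -0.001, -1.0]]
force: [1.0, -0.1, 0.5]
finger_gap: 0.0427
at [ 0.4485 -0.166   0.0668] t 27.68 err [-0.     -0.001  -0.0078] left [0. 0. 0.] F [ 1.  -0.1  0.5]
{"delta_pos": [[-0.1, 0.02, 0.78], [0.0, 0.0, 0.0]], "twist": [[-0.001, -0.002, 0.014], [0.0, 0.0, 0.0]]}
```

```bash
python3 -m creep '{"delta_pos": [[-0.1,0,0.4],[0,0,0.2],[0,0,0.15],[0,0,0.1]], "twist": [[0,0,0.03],[0,0,0],[0,0,0],[0,0,0]]}'
```

```text
clock: 28.18
tcp_pos: [0.4492, -0.1695, 0.0603]
tool_rot: [[0.219, 0.976, 0.002], [0.976, -0.219, -0.0], [0.0, 0.002, -1.0]]
force: [0.3, 0.1, -0.3]
finger_gap: 0.0429
```

```bash
python3 -m creep '{"delta_pos": [[0,0,0.15],[0,0,0.12]], "twist": [[0,0,0],[0,0,0]]}'
```

```text
clock: 28.42
tcp_pos: [0.4493, -0.1698, 0.058]
tool_rot: [[0.22, 0.976, 0.003], [0.976, -0.22, -0.001], [-0.0, 0.003, -1.0]]
force: [-2.4, 0.6, 5.6]
finger_gap: 0.0429
```

```bash
python3 -m creep '{"delta_pos": [[0.5,0,0.15],[0.6,0,0.15],[0.6,0,0.15]], "twist": [[0,0.002,-0.012],[0,0.002,-0.012],[0,0.002,-0.012]]}'
```

```text
clock: 28.8
tcp_pos: [0.4528, -0.1538, 0.058]
tool_rot: [[0.184, 0.983, 0.005], [0.983, -0.184, 0.003], [0.004, 0.004, -1.0]]
force: [-4.8, 0.4, 8.2]
finger_gap: 0.0431
```

```bash
python3 -m creep '{"delta_pos": [[0.5,0,0.12],[0.2,0,0.1],[0,0,0.1]], "twist": [[0,0,0],[0,0,0],[0,0,0]]}'
```

```text
clock: 29.18
tcp_pos: [0.4544, -0.1467, 0.0581]
tool_rot: [[0.183, 0.983, 0.006], [0.983, -0.183, 0.002], [0.003, 0.006, -1.0]]
force: [-2.5, 0.6, 5.9]
finger_gap: 0.0424
```

```bash
python3 -m creep '{"delta_pos": [[0,0,-0.6],[0,0,-1.5],[-1,0,-4],[-5,0,-4],[-6,0,-2]], "twist": [[0,0,0],[0,0,0],[0,0,0],[0,0,0],[0,0,0]]}'; python3 -m creep '{"delta_pos": [[-6,0,0],[-6,0,0],[-6,0,0],[-3,0,0],[0,0,0]], "twist": [[0,0,0],[0,0,0],[0,0,0],[0,0,0],[0,0,0]]}'; python3 meas.py .452 -.147 m6
```

```text
clock: 29.8
tcp_pos: [0.4322, -0.2632, 0.1832]
tool_rot: [[0.175, 0.985, 0.006], [0.985, -0.175, 0.002], [0.003, 0.005, -1.0]]
force: [1.8, -0.6, -0.4]
finger_gap: 0.0425
clock: 30.42
tcp_pos: [0.3931, -0.4813, 0.1911]
tool_rot: [[0.179, 0.984, 0.014], [0.984, -0.179, -0.006], [-0.003, 0.014, -1.0]]
force: [-0.3, 0.3, -0.3]
finger_gap: 0.0429
scene [225.7 207.9] 724
top [243.1 218.3] 616
['scene', 'top'] [ 0.4524 -0.1494 -0.2016] {'scene': 0.935, 'top': 0.939} x' 0.0092 y' -0.0017 dyaw -0.015
['scene'] [ 0.4525 -0.15   -0.1788] {'scene': 0.94} x' 0.0093 y' -0.0023 dyaw 0.008
['top'] [ 0.4529 -0.149  -0.2129] {'top': 0.942} x' 0.0096 y' -0.0013 dyaw -0.026
```

View pics/m6_scene.png

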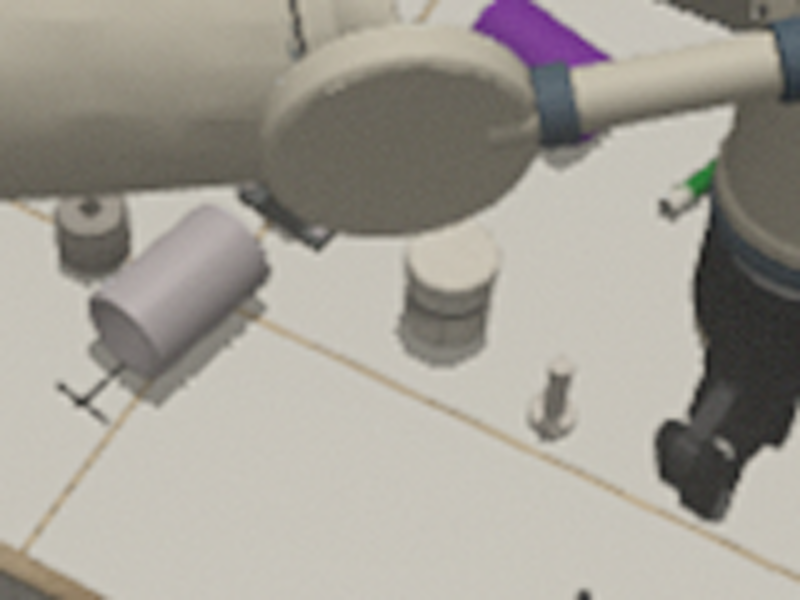

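View pics/m6_top.png

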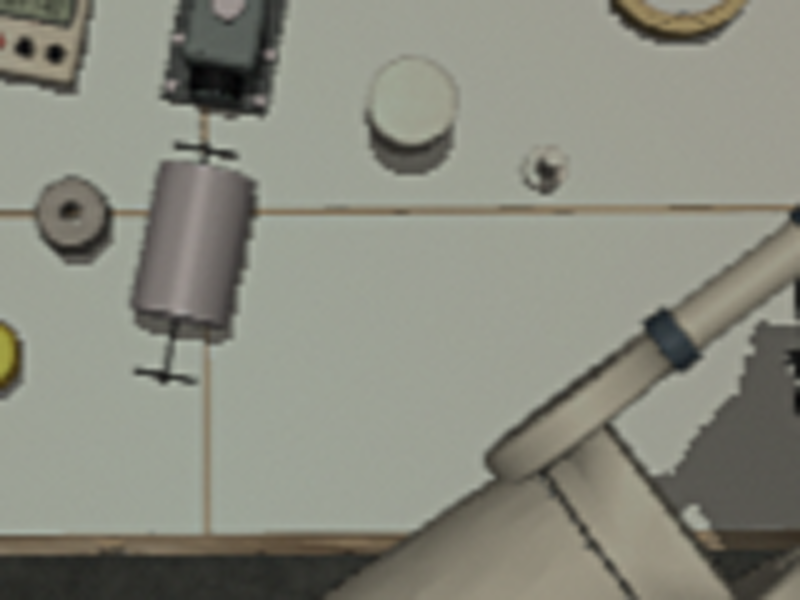

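```bash
python3 - <<'E'
from h import *
print(((proj("scene",[[.5,-.367,.006],[.5,-.367,.052]])-[190,150])*5).round())
s=get_state();print(s['clock'],s['force'],s['joint_vel'].round(4) if hasattr(s['joint_vel'],'round') else s['joint_vel'])
sign_off()
E
```

```text
[[555. 412.]
 [564. 365.]]
30.625 [0.15807098 0.08091585 0.4487371 ] [ 0.0086 -0.0058  0.0078 -0.0019 -0.0034 -0.0003]
the job is handed in; nothing more can be done
```

The long sleeve lies on the mark and the job is handed in at about 30.6 s of the 72 s allowed. The hand-in gives no verdict, so what follows is my own measurements.

- **Part in the way:** This was the punch, not the die. I gripped it by the pin and stood it at about (0.50, -0.367). In the last scene picture its pin and flange sit within about 1 pixel of where an upright punch there should appear.
- **Rolling:** I moved the sleeve about 145 mm with five strokes, pressing on its top with half-open fingers. The readings I took showed about 3 to 8 N. The fingers never went lower than needed to touch the top, and each measurement showed it level on the bench.
- **Half turn:** I did not measure the roll angle. From the distance rolled, it passed half a turn about 50 mm before the line.
- **Final position of the sleeve**, from fitting its outline in both cameras:

| Check | Measured | Limit |
|---|---|---|
| Sideways from the line | -2 mm | 8 mm |
| Lengthwise from the middle | +9 mm | 25 mm |
| Angle to the line | -0.015 rad | 0.1 rad |

- **Where the checks disagreed:** The two cameras agreed to 1 mm sideways. On the final angle they disagreed slightly: scene +0.008 rad, top -0.026 rad. Earlier single-camera angle readings differed by up to about 0.07 rad, because the arm blocked part of the view.
- **Other objects:** I saw no movement in the die or the jar. The arm hid most of the viewer, and the timer, short sleeve and eraser were partly or wholly out of the last pictures, so I did not re-measure them. The gripper never went near them.
- **At hand-in:** The arm was clear of everything, with contact force near zero.

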